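# Feed a strip under the saw guard with the push stick

### The arm

A 6-joint arm with a two-finger parallel gripper is mounted at the origin on the work surface. World frame = base frame: x ahead of the robot, y to its left, z up, the work surface at z = 0. Lengths are in m, angles in rad, forces in N, time in s.
With the tool pointing down it reaches from about 0.35 to 0.85 m from the base axis. Payload 8.1 kg.
Tool frame: the origin (TCP) lies between the finger pads; the fingertips stand tips_ahead ahead of it and the grasp point (between the pads) lies 8 mm behind it (tips_ahead is the distance from the TCP to the fingertips, in m); z points along the fingers, x is the direction in which the jaws open and shut, and the axes are right-handed (so a half turn about z gives the same grasp; the last joint's range is limited). The gripper opens to 93 mm and grips with 3 to 60 N. Pads are 15 mm wide; open, the fingers measure 128 mm over their backs; the gripper's body (75 mm by 188 mm) begins 65 mm behind the grasp point.
Start: joints at [1.226, 0.13, 1.488, -0, 1.523, -0.085], TCP at [0.154, 0.58, 0.23] pointing down, gripper open.
Joint ranges: [-2.96, 2.96], [-0.89, 2.26], [0.02, 2.5], [-1.34, 4.48], [0, 2.73], [-2.66, 2.66]. Speed limits (rad/s): [2.39, 2.39, 2.79, 3.14, 3.14, 3.14].

### API

Orientations are given as a rotation vector (axis times angle).
In Python, from plant import * gives the robot as it stands.
- The arm moves only by the tool play_rows, never from a script. Its argument "increments" is a list that holds one entry, the list of rows, each a list of 4 numbers: the shift along the tool's x, y, z in cm, then the turn about the tool's z in rad. A call has 1 to 5 rows; each row is the pose to reach, as a shift and turn from the pose measured when the call began, along the tool's axes at that moment; what a row does not reach only later rows make up. A row lasts 1/10 s, in which the tool goes at most 50 mm and 8.59 degrees, less where a joint would pass 70% of its speed; a pose out of reach is approached as far as the arm can. A call with a gripper value outside its range is refused whole. "jaw" is the finger opening in cm, from 0 to 9.3, set as the call begins (left out, the last holds). The fingers move at their own pace and stop on an object; "squeeze" is the grip in N (left out, the last holds). Time passes only in rows, so rows that repeat a pose let the fingers close. It gives the time, the measured TCP pose, the force and the opening at its end, in the units of the state.
- read_state(): the state, without advancing time (a new reading comes with each control period).
- read_camera(name): name is "scene" or "side" or "wrist"; returns (picture, depth): 384x512x3 uint8, blue, green, red; 384x512 float32, m along the optical axis (not along the pixel's ray), 0 where there is no reading.
- camera_params(name): a dict with "K" (3x3 intrinsics, pixels), "eye" and "orientation" of the camera in the world. Camera axes: x right, y up, looking along -z (the intrinsics and any distortion apply to the point x, -y, -z); pixel columns grow to the right and rows downward; lengths in m; the calibration is good to about 2 mm. A picture is of the moment at which its call begins: read the wrist's pose just before it. camera_params takes no time and is no camera call; for the wrist camera it gives the pose at the moment of the call.
- close_job(): hands the job in, once; it reports no verdict.
The state is a dict: "t": time; "q": joint angles; "dq": joint speeds; "joint_torque": joint torques, N m; "tool_pos": TCP position; "orientation": TCP orientation; "force": force on the tool from outside, world axes, zero at the start; "wrist_torque": the same for the moment, N m; "opening": finger opening in m.
Only numpy, scipy, OpenCV 4.12 (cv2) and the standard library are available. Lean on these libraries where they do the work, as an engineer would, in place of code of your own. Each camera call takes 0.05 s, during which the arm holds its last target.

### The job

The saw blade is wound down. With the push stick standing on the table, push the wooden strip along the fence and in under the saw guard until it bears firmly on the hidden spring stop inside, squeezing the spring part way but never hard to its end. Keep the fingers off the strip, then draw the stick back out of the guard, leave it standing on the table and let go, with the strip still resting against the stop; leave the other things on the table alone.

Things in the scene. Friction and masses are not known exactly. Their poses are not given: they have to be found in the camera images.
- station: Fixed saw guard. Origin: on the table at the centre of the guard's mouth; x is the feed direction (into the guard), y across, z up. Grey cover 260 mm long (x 0 to 260), 91 mm wide, 62 mm high (fittings on it to 95 mm). The tunnel under it is 43 mm wide (y -21.5 to 21.5) and 26 mm high. Before the mouth the strip lies between the fence and a flared lead-in.
- fence_end (a point): Near end of the red fence, on the top edge of its face; axes as the station. Fence 32 mm high, 24 mm thick, face at y = -21.5 mm station x = -140 to 500, backed beyond x = 0 by a 48 mm high bar. Opposite, a grey lead-in 26 mm high flares from the mouth: inner face about 22 mm from the middle line at x = 0, 33 mm at x = -119; its outer side reaches 52 mm.
- shoe_top (a point): Top of the fitting on the cover, 100 mm inside the mouth, above a sprung rounded hold-down shoe in the tunnel. The strip's front meets the shoe about 92 mm in, with a short bump of up to about 15 N; after that feeding takes a steady drag (varies, roughly 5 to 11 N), which also keeps the strip from creeping back.
- stop_unit: Spring stop unit at the tunnel's far end, origin on the table at station x = 262 mm, same axes. Its steel plunger reaches towards the mouth, out of sight, clamped elsewhere each time: its free face is 150 to 195 mm inside the mouth. It yields 1 mm per N, travel 20 mm. Press it 6 to 13 N (over 17 N harms it). On release it may push the strip back a little, until the drag holds.
- strip: Wooden strip 130 x 40 x 18 mm lying flat on the table between fence and lead-in, its front end just before the mouth. Origin: centre of its underside; x along its length in the feed direction, y across, z up. About 80 g (hidden, varies).
- stick_grip (a point): Plywood push stick standing on its flat foot: bar 200 mm long, 22 wide, 20 high on the table, with an upright handle 50 mm long, 22 wide, up to 96 mm high; 150 g. This point: handle centre, 69 mm above the foot, where to grasp; x along the bar to the nose, y across the 22 mm width, z up. Bar from 35 mm behind to 165 mm ahead of it. It may slide on the table in use.
- stick_nose (a point): Centre of the flat nose face of the push stick, 165 mm ahead of the handle's centre and 10 mm above the foot; same axes as the stick. The nose goes behind the strip and into the tunnel.
- glue: White plain glue bottle, 56 mm across and 150 mm high, origin under its centre. To be left alone.
- offcut: Wooden offcut 110 x 70 x 30 mm, origin under its centre. To be left alone.
- wrench: Steel wrench lying on the table. To be left alone.
There are look-alikes about, which are no part of the job. Of the things like the part that bears stick_grip, leave any that is green or red; of the rest the larger one is meant.

How it is judged:
On the way, in this order (a step that is already met when the one before it is completed fails the run):
1. the stick pushes the strip in under the guard (its middle past the mouth) (x of strip in the frame of station above 0 m and contact force between stick and strip above 1 N), for 0.1 s.
2. the strip presses the spring stop with more than 4 N (contact force between strip and stop_unit above 4 N), for 0.2 s.
At the end, for the whole second after the job is handed in: The strip lies under the guard, at rest and still bearing on the spring stop (more than 0.5 N); the push stick stands upright (within 0.1 rad) on the table, at rest, its nose outside the guard's mouth (contact force between strip and stop_unit above 0.5 N and x of strip in the frame of station above 0.08 m and linear speed of each of strip, stick below 0.01 m/s and x of stick_nose in the frame of station below 0 m and angle between stick_grip's own z axis and vertical below 0.1 rad and height (world z) of stick_grip below 0.075 m); the robot touches nothing.
It fails at once if the strip presses the stop with more than 17 N (contact force between strip and stop_unit above 17 N).
It fails at once if the fingers touch the strip (contact force between the fingers and strip above 0.5 N).
It fails at once if glue bottle, offcut or wrench moved by more than 30 mm (distance of any of glue, offcut, wrench from where it was at the start of the episode above 0.03 m).
It also fails if it takes over 72 s, if anything falls off the work surface, if the arm or the gripper's body presses on something with over 40 N, if the wrist force passes 120 N, or if a joint passes its speed limit or range.

## Working session

There is one attempt and no reset: what is moved stays moved. The work goes in short steps, Python scripts to look and compute and a tool call to move; the robot and the scene stay as the last step left them, time stands still between calls to the robot, and variables do not carry over. Pictures are saved under pics/ and viewed, and the job is handed in when it is done.

Besides the shell and the picture viewer there is one more tool, called after "Call:" by a JSON object that holds its "api" and its "payload". play_rows: Moves the arm, as the interface text tells. Its arguments: {"type":"object","properties":{"increments":{"type":"array"},"jaw":{"type":"number"},"squeeze":{"type":"number"}},"required":["increments"]}

```bash
mkdir -p pics; ls; cat > h.py <<'E'
from plant import *
import numpy as np, cv2
from scipy.spatial.transform import Rotation as R
def cam(n):
    p=camera_params(n); a,d=read_camera(n); return np.array(a),np.array(d),p
def Rm(o):
    o=np.array(o,float)
    if o.shape==(3,3): return o
    if o.shape==(3,): return R.from_rotvec(o).as_matrix()
    return R.from_quat(o).as_matrix()
def cloud(d,p):
    K=np.array(p["K"]); h,w=d.shape; u,v=np.meshgrid(np.arange(w),np.arange(h))
    x=(u-K[0,2])/K[0,0]*d; y=(v-K[1,2])/K[1,1]*d
    P=np.stack([x,-y,-d],-1)@Rm(p["orientation"]).T+np.array(p["eye"])
    P[d==0]=np.nan; return P
E
python3 - <<'E'
from h import *
s=read_state(); print(s)
for n in ["scene","side","wrist"]:
    a,d,p=cam(n); print(n,p); cv2.imwrite(f"pics/{n}0.png",a); np.savez(f"{n}0.npz",a=a,d=d,P=cloud(d,p))
E
```

```text
pics
{'t': 0.0, 'q': array([ 1.22558121e+00,  1.31116336e-01,  1.48930002e+00, -1.67360691e-05,
        1.52298002e+00, -8.54210043e-02]), 'dq': array([ 0.00107355,  0.00085065,  0.00079012, -0.00057941, -0.00051241,
        0.00239919]), 'joint_torque': array([-1.25629725e-05, -5.59837639e+01, -4.91770685e+01,  7.69314333e-02,
        3.49753769e-02, -1.75662412e-04]), 'tool_pos': array([0.15393835, 0.57934631, 0.22860281]), 'orientation': array([ 2.48968990e+00,  1.91437694e+00, -2.37029945e-03]), 'force': array([-0.11922223, -0.34573616, -0.28339986]), 'wrist_torque': array([-0.07706823,  0.06685032, -0.00949618]), 'opening': 0.09294101538978736}
scene {'K': array([[350.76294002,   0.        , 250.9221404 ],
       [  0.        , 350.76294002, 191.78646566],
       [  0.        ,   0.        ,   1.        ]]), 'eye': array([ 1.2054209 , -0.14984603,  0.8711999 ]), 'orientation': array([0.63784384, 0.52134593, 1.29306164])}
side {'K': array([[358.72041741,   0.        , 260.92686713],
       [  0.        , 358.72041741, 191.35998552],
       [  0.        ,   0.        ,   1.        ]]), 'eye': array([-0.08436576, -0.64921245,  0.63657379]), 'orientation': array([ 0.9439983 , -0.33663017, -0.65266554])}
wrist {'K': array([[320.49684186,   0.        , 260.87771617],
       [  0.        , 320.49684186, 195.25047148],
       [  0.        ,   0.        ,   1.        ]]), 'eye': array([0.07715226, 0.60014814, 0.38440928]), 'orientation': array([-0.24674995, -0.18694613,  1.30055223])}
```

View pics/scene0.png

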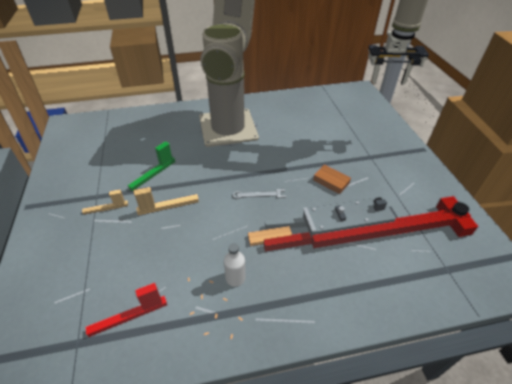

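View pics/side0.png

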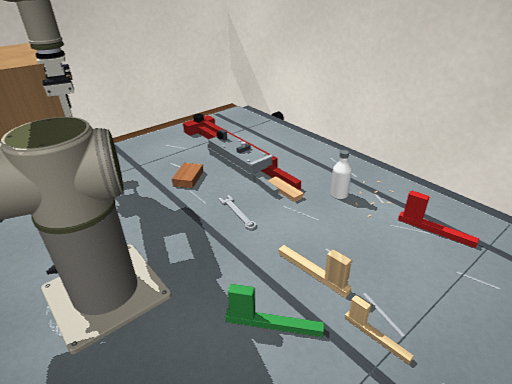

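View pics/wrist0.png

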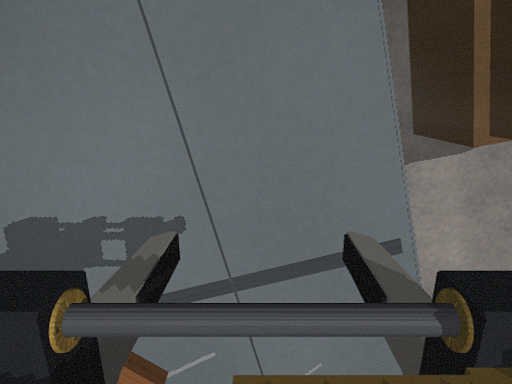

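The scene view shows the larger plywood stick (handle about (145,200), nose about (198,198)), a smaller look-alike at (117,198), the strip at (270,235), and the red fence running from (268,243) to (470,220). Next I'll measure them from the depth images.

```bash
python3 - <<'E'
from h import *
S=np.load("scene0.npz");D=np.load("side0.npz")
for Z,n,pts in [(S,"scene",dict(handletop=(145,190),bar=(180,201),nose=(197,198),strip=(270,236),fence=(300,240),cover=(340,216),tbl=(220,215),glue=(235,255),off=(332,177),wr=(258,194))),(D,"side",dict(handle=(338,256),bar=(310,265),nose=(283,250),strip=(287,187),fence=(285,175),tbl=(300,230)))]:
    for k,(u,v) in pts.items(): print(n,k,Z["P"][v,u].round(4),Z["a"][v,u])
# stick mask: wood colour
for Z,n in [(S,"scene"),(D,"side")]:
    P=Z["P"];hsv=cv2.cvtColor(Z["a"],cv2.COLOR_BGR2HSV)
    m=((hsv[...,0]>9)&(hsv[...,0]<26)&(hsv[...,1]>70)&(P[...,2]>0.004)&(P[...,2]<0.12)&(P[...,0]>0.2)&(P[...,0]<1.0)).astype(np.uint8)
    N,L,st,c=cv2.connectedComponentsWithStats(m)
    for i in range(1,N):
        if st[i,4]>40:
            Q=P[L==i]; print(n,st[i],Q.min(0).round(3),Q.max(0).round(3))
for n,Z,(x,y,w,h) in [("scene",S,(70,150,200,100)),("scene_b",S,(230,160,260,110)),("side",D,(180,100,260,170)),("side_b",D,(220,220,220,150))]:
    cv2.imwrite(f"pics/z_{n}.png",cv2.resize(Z["a"][y:y+h,x:x+w],None,fx=3,fy=3,interpolation=cv2.INTER_CUBIC))
E
```

```text
scene handletop [ 0.4038 -0.3173  0.0963] [125 183 218]
scene bar [ 0.3998 -0.2213  0.0199] [128 187 221]
scene nose [ 0.3959 -0.1654  0.0179] [127 169 194]
scene strip [0.5955 0.0342 0.0161] [113 169 222]
scene fence [0.6348 0.1152 0.0257] [ 41  44 121]
scene cover [0.612  0.2391 0.0786] [74 71 66]
scene tbl [ 0.4689 -0.1004 -0.0005] [152 148 136]
scene glue [ 0.7135 -0.0896  0.1266] [132 132 131]
scene off [0.4059 0.3011 0.0313] [ 68 115 177]
scene wr [0.4099 0.0387 0.0071] [176 172 164]
side handle [ 0.3967 -0.3276  0.0986] [169 222 241]
side bar [ 0.3927 -0.2574  0.0212] [186 234 249]
side nose [ 0.3798 -0.1785  0.0214] [181 233 248]
side strip [0.588  0.0235 0.0198] [146 195 235]
side fence [0.6199 0.0665 0.0318] [ 35  38 167]
side tbl [ 0.4834 -0.1371  0.0027] [160 157 144]
scene [314 165  37  28 600] [0.337 0.246 0.004] [0.462 0.362 0.035]
scene [134 188  64  26 714] [ 0.38  -0.359  0.004] [ 0.417 -0.164  0.099]
scene [ 82 190  46  24 340] [ 0.352 -0.533  0.004] [ 0.376 -0.395  0.07 ]
scene [248 226  44  19 452] [ 0.56  -0.032  0.005] [0.617 0.103 0.034]
side [ 47  96  18  21 239] [0.2   1.166 0.006] [0.245 1.188 0.108]
side [172 163  31  25 540] [0.33  0.244 0.004] [0.456 0.362 0.033]
side [268 177  35  24 365] [ 0.561 -0.033  0.004] [0.617 0.113 0.021]
side [ 279  245   72   53 1298] [ 0.373 -0.364  0.004] [ 0.412 -0.165  0.099]
side [ 345  296   68   68 1040] [ 0.348 -0.536  0.004] [ 0.372 -0.395  0.071]
```

```bash
python3 - <<'E'
from h import *
for n in ["scene","side"]:
    Z=np.load(n+"0.npz");P=Z["P"];a=Z["a"];hsv=cv2.cvtColor(a,cv2.COLOR_BGR2HSV)
    z=P[...,2]
    wood=(hsv[...,0]>9)&(hsv[...,0]<26)&(hsv[...,1]>40)
    reg=(P[...,0]>.33)&(P[...,0]<.46)&(P[...,1]>-.38)&(P[...,1]<-.15)
    for nm,m in [("bartop",wood&reg&(z>.014)&(z<.026)),("handletop",wood&reg&(z>.09)&(z<.105)),
      ("striptop",wood&(z>.012)&(z<.022)&(P[...,0]>.54)&(P[...,0]<.64)&(P[...,1]>-.06)&(P[...,1]<.13)),
      ("fencetop",((hsv[...,0]<9)|(hsv[...,0]>170))&(hsv[...,1]>120)&(z>.026)&(z<.038)&(P[...,0]>.54)&(P[...,0]<.75)&(P[...,1]>-.06)&(P[...,1]<.6)),
      ("fencebar",((hsv[...,0]<9)|(hsv[...,0]>170))&(hsv[...,1]>120)&(z>.043)&(z<.053)&(P[...,0]>.5)&(P[...,0]<.75)&(P[...,1]>-.06)&(P[...,1]<.6)),
      ("covertop",(z>.057)&(z<.066)&(P[...,0]>.48)&(P[...,0]<.68)&(P[...,1]>.05)&(P[...,1]<.5))]:
        Q=P[m]
        if len(Q)<10: print(n,nm,len(Q));continue
        (c,sz,an)=cv2.minAreaRect((Q[:,:2]*1000).astype(np.float32))
        vx=cv2.fitLine(Q[:,:2].astype(np.float32),cv2.DIST_HUBER,0,.001,.001).ravel()
        if vx[1]<0: vx[:2]*=-1
        print(n,nm,len(Q),"rect",np.round(c,1),np.round(sz,1),round(an,1),"line ang",np.degrees(np.arctan2(vx[1],vx[0])).round(2),"mean",Q.mean(0).round(4))
E
```

```text
scene bartop 309 rect [ 396.9 -262.7] [ 24.9 197.1] 5.6 line ang 97.96 mean [ 0.3981 -0.2524  0.019 ]
scene handletop 94 rect [ 402.8 -327.1] [24.5 47.5] 2.0 line ang 92.91 mean [ 0.4037 -0.3275  0.095 ]
scene striptop 407 rect [586.5  33.7] [ 42.8 132.5] 3.1 line ang 92.34 mean [0.587  0.0288 0.0176]
scene fencetop 877 rect [646.6 303.4] [592.3 121.1] 89.9 line ang 86.3 mean [0.6427 0.2999 0.0318]
scene fencebar 1100 rect [646.  372.9] [115.1 454.1] 0.1 line ang 89.48 mean [0.6535 0.3754 0.0475]
scene covertop 1729 rect [593.4 276.1] [262.5  93.7] 89.2 line ang 85.37 mean [0.599  0.2687 0.0618]
side bartop 572 rect [ 392.6 -263.8] [ 25.2 200. ] 5.2 line ang 93.63 mean [ 0.3893 -0.2592  0.0198]
side handletop 211 rect [ 398.5 -329.1] [24.2 48.4] 2.8 line ang 99.08 mean [ 0.3963 -0.3301  0.0955]
side striptop 325 rect [586.7  33.1] [130.9  44.9] 85.9 line ang 86.1 mean [0.5839 0.0265 0.018 ]
side fencetop 363 rect [607.7 307.1] [595.9 125.1] 84.6 line ang 89.29 mean [0.6219 0.2484 0.0318]
side fencebar 176 rect [636.  372.7] [454.4 118.8] 90.0 line ang 90.94 mean [0.6505 0.4295 0.048 ]
side covertop 753 rect [589.  277.3] [264.1  94.3] 89.4 line ang 93.8 mean [0.5822 0.2618 0.0624]
```

View pics/z_side.png

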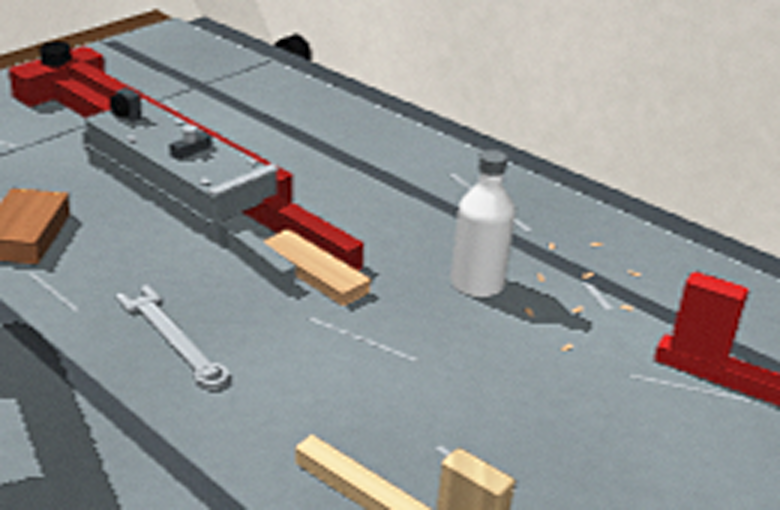

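View pics/z_scene_b.png

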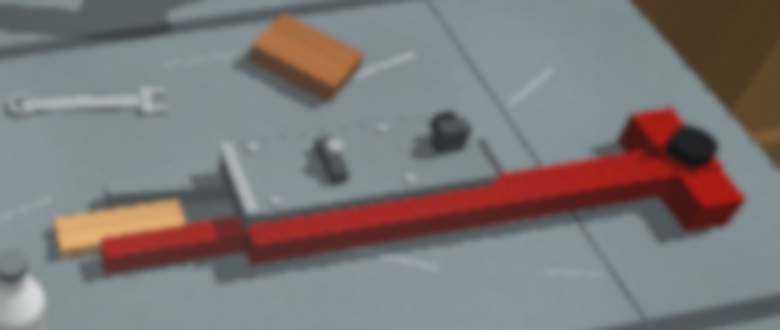

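The stick grip is at about (0.401, -0.328) with its nose along roughly 95°. The feed direction is about 89°, and the mouth is at y≈0.147. I'll take the arm over the strip first, for a close wrist view.

Call:
{"api": "play_rows", "payload": {"increments": [[[-3,3.8,0,0.09],[-6,7.6,0,0.18],[-9,11.4,0,0.27],[-12,15.2,0,0.36],[-15,19,0,0.45]]]}}

```text
t: 0.65
tool_pos: [0.2996, 0.384, 0.2288]
orientation: [2.856, 1.306, -0.002]
force: [0.2, 0.5, 0.5]
opening: 0.0928
```

```bash
cat >> h.py <<'E'
def go(x,y,z,ang):
    s=read_state(); T=R.from_rotvec(s["orientation"]).as_matrix()
    a=np.degrees(np.arctan2(T[1,0],T[0,0])); d=np.array([x,y,z])-s["tool_pos"]
    print("t",round(s["t"],2),"pos",s["tool_pos"].round(4),"ang",a.round(2),"zaxis",T[:,2].round(4),"F",s["force"].round(2),"op",round(s["opening"],4))
    print("delta tool cm",(T.T@d*100).round(2),"turn",round(np.radians(-(ang-a)),3))
E
python3 -c "
from h import *
go(.58,0,.24,2)"
```

```text
t 0.65 pos [0.2996 0.384  0.2288] ang 49.15 zaxis [-5.0e-04 -1.5e-03 -1.0e+00] F [0.2  0.47 0.47] op 0.0928
delta tool cm [-10.71  46.32  -1.08] turn 0.823
```

Call:
{"api": "play_rows", "payload": {"increments": [[[-1,4.6,0,0.1],[-2,9.2,0,0.2],[-3,13.8,0,0.3],[-4,18.4,0,0.4],[-5,23,-0.5,0.45]]]}}

```text
t: 1.15
tool_pos: [0.4412, 0.1938, 0.2333]
orientation: [3.076, 0.63, -0.003]
force: [0.5, 1.0, -0.2]
opening: 0.0933
```

```bash

python3 -c "
from h import *
go(.58,0,.24,2)"
```

```text
t 1.15 pos [0.4412 0.1938 0.2333] ang 23.14 zaxis [-0.0016 -0.0018 -1.    ] F [ 0.55  0.95 -0.17] op 0.0933
delta tool cm [ 5.14 23.28 -0.66] turn 0.369
```

Call:
{"api": "play_rows", "payload": {"increments": [[[1,4.6,0,0.09],[2,9.3,0,0.18],[3,14,-0.2,0.27],[4,18.6,-0.4,0.37],[5.1,23.3,-0.6,0.37]]]}}

```text
t: 1.65
tool_pos: [0.5804, -0.0022, 0.2392]
orientation: [3.14, 0.047, -0.003]
force: [0.6, 1.5, -0.4]
opening: 0.093
```

Call:
{"api": "play_rows", "payload": {"increments": [[[0,0,0,0],[0,0,0,0]]]}}

```text
t: 1.85
tool_pos: [0.5803, -0.0033, 0.2383]
orientation: [3.14, 0.044, -0.006]
force: [-1.0, 1.5, -0.2]
opening: 0.0932
```

```bash

python3 -c "
from h import *
go(.58,0,.24,2)
a,d,p=cam('wrist'); cv2.imwrite('pics/w1.png',a); np.savez('w1.npz',a=a,d=d,P=cloud(d,p)); print(p)"
```

```text
t 1.85 pos [ 0.5803 -0.0033  0.2383] ang 1.59 zaxis [-0.0036 -0.0012 -1.    ] F [-0.98  1.46 -0.22] op 0.0932
delta tool cm [-0.02 -0.33 -0.17] turn -0.007
{'K': array([[320.49684186,   0.        , 260.87771617],
       [  0.        , 320.49684186, 195.25047148],
       [  0.        ,   0.        ,   1.        ]]), 'eye': array([0.57861668, 0.07647043, 0.39388453]), 'orientation': array([-0.29031987,  0.00085589,  0.02711417])}
```

View pics/w1.png

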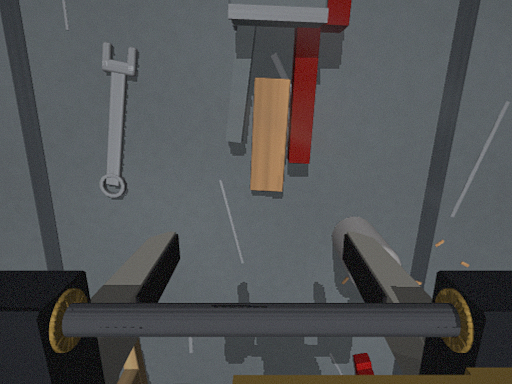

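The wrist view shows the strip spanning (251..290, 78..191), the fence at (289..320, 25..163), the lead-in at (228..255, 28..140) and the mouth's front lip at row ~15. The bottle is at (360,245). Next I'll fit the fence, strip and cover in world coordinates.

```bash
python3 - <<'E'
from h import *
Z=np.load("w1.npz");P=Z["P"];a=Z["a"];hsv=cv2.cvtColor(a,cv2.COLOR_BGR2HSV);z=P[...,2]
red=((hsv[...,0]<8)|(hsv[...,0]>172))&(hsv[...,1]>120)
wood=(hsv[...,0]>9)&(hsv[...,0]<26)&(hsv[...,1]>60)
box=np.zeros_like(red);box[:200,220:360]=1
def edge(m,side,lab):
    pts=[]
    rows=np.where(m.any(1))[0]
    for r in rows[3:-3]:
        c=np.where(m[r])[0]; c=c[0] if side=="L" else c[-1]
        pts.append(P[r,c,:2])
    pts=np.array(pts,np.float32); l=cv2.fitLine(pts,cv2.DIST_HUBER,0,.001,.001).ravel()
    if l[1]<0:l[:2]*=-1
    res=np.abs((pts-l[2:])@np.array([-l[1],l[0]]))
    print(lab,side,"ang",np.degrees(np.arctan2(l[1],l[0])).round(2),"x at y=.03,.1:",[(l[2]+(y-l[3])*l[0]/l[1]).round(4) for y in (.03,.1)],"res",res.mean().round(4),len(pts))
ft=red&box&(z>.027)&(z<.037); edge(ft,"L","fencetop");edge(ft,"R","fencetop")
st=wood&box&(z>.013)&(z<.023); edge(st,"L","strip");edge(st,"R","strip")
for m,n in((ft,"fence"),(st,"strip")):
    Q=P[m];print(n,cv2.minAreaRect((Q[:,:2]*1000).astype(np.float32)),np.median(Q[:,2]).round(4),"y",np.percentile(Q[:,1],[.5,99.5]).round(4))
lip=(~red)&box&(z>.055)&(z<.068)
Q=P[lip];print("lip",cv2.minAreaRect((Q[:,:2]*1000).astype(np.float32)),np.median(Q[:,2]))
li=(~red)&(~wood)&box&(z>.021)&(z<.031);edge(li&(np.arange(512)<258),"R","leadin")
for u,v in [(270,190),(270,80),(300,161),(280,20),(240,20),(355,240),(113,185)]: print((u,v),P[v,u].round(4))
E
```

```text
fencetop L ang 89.15 x at y=.03,.1: [np.float32(0.6101), np.float32(0.6111)] res 0.0003 130
fencetop R ang 89.21 x at y=.03,.1: [np.float32(0.6331), np.float32(0.634)] res 0.0003 130
strip L ang 88.8 x at y=.03,.1: [np.float32(0.5678), np.float32(0.5692)] res 0.0003 110
strip R ang 88.78 x at y=.03,.1: [np.float32(0.606), np.float32(0.6075)] res 0.0004 110
fence ((629.5082397460938, 78.12183380126953), (140.09202575683594, 40.043235778808594), 88.16695404052734) 0.0326 y [0.0094 0.1471]
strip ((594.1268920898438, 63.213783264160156), (190.2972869873047, 66.41178894042969), 75.79302215576172) 0.0187 y [-0.0289  0.099 ]
lip ((590.23681640625, 155.8112335205078), (20.515384674072266, 90.79521942138672), 89.66553497314453) 0.06613541441394455
leadin R ang 83.47 x at y=.03,.1: [np.float32(0.5544), np.float32(0.5625)] res 0.0002 113
(270, 190) [ 0.5907 -0.0286  0.0188]
(270, 80) [0.5863 0.0973 0.0187]
(300, 161) [0.6233 0.0105 0.0324]
(280, 20) [0.5927 0.1467 0.0663]
(240, 20) [0.5551 0.1488 0.0518]
(355, 240) [0.6293 0.0069 0.2387]
(113, 185) [ 0.3945 -0.0309  0.0069]
```

Measured so far:
- Fence face is at x≈0.6098 (y=0.03), direction 89.15°.
- Mouth is at y≈0.1475, middle line x≈0.5897 there. The cover lip's centre gives 0.590, which agrees.
- Strip rear is at y≈-0.030.

Next is the stick.

```bash

python3 -c "
from h import *
go(.41,-.42,.24,5.4)"
```

```text
t 1.9 pos [ 0.5799 -0.0021  0.2385] ang 1.68 zaxis [-0.0034 -0.001  -1.    ] F [-0.85 -0.13  0.32] op 0.0931
delta tool cm [-18.21  41.27  -0.05] turn -0.065
```

Call:
{"api": "play_rows", "payload": {"increments": [[[-2,4.5,0,-0.01],[-4,9,0,-0.02],[-6,13.5,0,-0.03],[-8,18,0,-0.04],[-10,22.6,0,-0.065]]]}}

```text
t: 2.4
tool_pos: [0.4858, -0.2304, 0.2394]
orientation: [3.137, 0.154, -0.004]
force: [0.8, -0.6, 0.7]
opening: 0.0928
```

Call:
{"api": "play_rows", "payload": {"increments": [[[-2,4.5,0,0],[-4,9,0,0],[-6,13.5,0,0],[-8,18,0,0],[-8,18,0,0]]]}}

```text
t: 2.9
tool_pos: [0.4216, -0.4205, 0.2396]
orientation: [3.136, 0.149, -0.006]
force: [-0.3, 1.3, 0.0]
opening: 0.0931
```

Call:
{"api": "play_rows", "payload": {"increments": [[[0,0,0,0]]]}}

```text
t: 3.0
tool_pos: [0.4217, -0.4198, 0.2395]
orientation: [3.137, 0.148, -0.005]
force: [-0.2, 0.1, 0.9]
opening: 0.0928
```

```bash

python3 -c "
from h import *
go(.41,-.42,.24,5.4)
a,d,p=cam('wrist'); cv2.imwrite('pics/w2.png',a); np.savez('w2.npz',a=a,d=d,P=cloud(d,p)); print(p)"
```

```text
t 3.0 pos [ 0.4217 -0.4198  0.2395] ang 5.42 zaxis [-0.0034 -0.0015 -1.    ] F [-0.21  0.11  0.88] op 0.0928
delta tool cm [-1.16 -0.09 -0.05] turn 0.0
{'K': array([[320.49684186,   0.        , 260.87771617],
       [  0.        , 320.49684186, 195.25047148],
       [  0.        ,   0.        ,   1.        ]]), 'eye': array([ 0.41465795, -0.34029014,  0.39508082]), 'orientation': array([-0.29027191, -0.00902558,  0.09348316])}
```

View pics/w2.png

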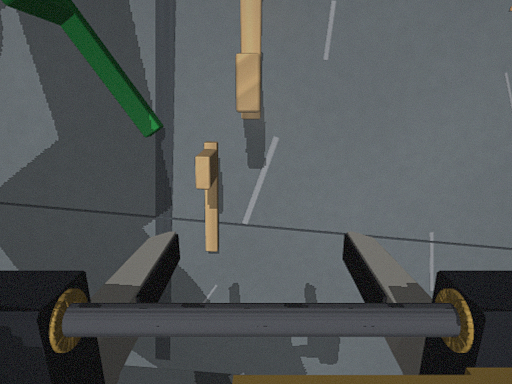

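The larger stick's handle top is at (236..260, 53..111), with its bar running up the picture. The small look-alike is at (195..218, 142..250). Fitting the handle and bar.

```bash
python3 - <<'E'
from h import *
Z=np.load("w2.npz");P=Z["P"];a=Z["a"];hsv=cv2.cvtColor(a,cv2.COLOR_BGR2HSV);z=P[...,2]
wood=(hsv[...,0]>9)&(hsv[...,0]<26)&(hsv[...,1]>60)
box=np.zeros_like(wood);box[:125,225:275]=1
for n,lo,hi in(("handle",.088,.105),("bar",.014,.027)):
    m=wood&box&(z>lo)&(z<hi);m=cv2.morphologyEx(m.astype(np.uint8),cv2.MORPH_OPEN,np.ones((3,3)))>0
    Q=P[m];print(n,len(Q),cv2.minAreaRect((Q[:,:2]*1000).astype(np.float32)),np.median(Q,axis=0).round(4))
    for s in "LR":
        pts=np.array([P[r,np.where(m[r])[0][0 if s=="L" else -1],:2] for r in np.where(m.any(1))[0][2:-2] if n=="handle" or r<50],np.float32)
        l=cv2.fitLine(pts,cv2.DIST_HUBER,0,.001,.001).ravel()
        if l[1]<0:l[:2]*=-1
        print(n,s,np.degrees(np.arctan2(l[1],l[0])).round(2),"x at -.328",(l[2]+(-.328-l[3])*l[0]/l[1]).round(4),"y",pts[:,1].min(),pts[:,1].max(),len(pts))
E
```

```text
handle 1413 ((400.0137939453125, -327.6868591308594), (20.76665496826172, 49.672611236572266), 5.229706287384033) [ 0.4003 -0.3272  0.0966]
handle L 94.03 x at -.328 0.3901 y -0.35146168 -0.30585316 56
handle R 95.25 x at -.328 0.4105 y -0.34967798 -0.30378082 56
bar 1198 ((397.6883544921875, -302.4914245605469), (21.30167579650879, 119.0438232421875), 5.060556411743164) [ 0.3957 -0.2697  0.0207]
bar L 96.13 x at -.328 0.3911 y -0.290508 -0.24598148 48
bar R 95.3 x at -.328 0.4108 y -0.28848106 -0.2441522 48
```

```bash

python3 -c "
from h import *
import plant; print([k for k in dir(plant) if not k.startswith('_')]); print(globals().get('tips_ahead'))
go(.4003,-.3277,.16,5.2); go(.4003,-.3277,.064,5.2)"
```

```text
['IKError', 'camera_params', 'close_job', 'read_camera', 'read_state', 'tips_ahead']
0.011
t 3.05 pos [ 0.4217 -0.4196  0.2395] ang 5.46 zaxis [-0.0036 -0.002  -1.    ] F [-0.7   0.03  0.17] op 0.0929
delta tool cm [-1.23 -9.37  7.94] turn 0.004
t 3.05 pos [ 0.4217 -0.4196  0.2395] ang 5.46 zaxis [-0.0036 -0.002  -1.    ] F [-0.7   0.03  0.17] op 0.0929
delta tool cm [-1.19 -9.38 17.54] turn 0.004
```

Call:
{"api": "play_rows", "payload": {"increments": [[[-0.6,-4.6,0,0],[-1.2,-9.4,1.5,0],[-1.2,-9.4,6,0],[-1.2,-9.4,10,0],[-1.2,-9.4,12,0]]]}}

```text
t: 3.55
tool_pos: [0.3998, -0.3234, 0.1161]
orientation: [-3.137, -0.156, 0.009]
force: [-0.3, 0.1, -0.5]
opening: 0.0932
```

```bash

python3 -c "
from h import *
go(.4003,-.3277,.064,5.2)"
```

```text
t 3.55 pos [ 0.3998 -0.3234  0.1161] ang 5.68 zaxis [-6.e-03  8.e-04 -1.e+00] F [-0.32  0.09 -0.47] op 0.0932
delta tool cm [0.04 0.44 5.21] turn 0.008
```

Call:
{"api": "play_rows", "payload": {"increments": [[[0,0.3,1.5,0.008],[0,0.4,3.5,0.008],[0,0.4,5.2,0.008],[0,0.4,5.2,0.008]]]}}

```text
t: 3.95
tool_pos: [0.3991, -0.3239, 0.0617]
orientation: [-3.133, -0.147, 0.014]
force: [0.0, 1.0, -0.4]
opening: 0.093
```

```bash

python3 -c "
from h import *
go(.4003,-.3277,.064,5.2)"
```

```text
t 3.95 pos [ 0.3991 -0.3239  0.0617] ang 5.38 zaxis [-0.009   0.0042 -1.    ] F [ 0.05  0.98 -0.4 ] op 0.093
delta tool cm [ 0.08  0.39 -0.23] turn 0.003
```

Call:
{"api": "play_rows", "payload": {"increments": [[[0,0,0,0],[0,0,0,0],[0,0,0,0],[0,0,0,0],[0,0,0,0]]], "jaw": 1.5, "squeeze": 40}}

```text
t: 4.45
tool_pos: [0.3994, -0.3243, 0.0623]
orientation: [-3.134, -0.147, 0.013]
force: [0.5, -0.0, -0.2]
opening: 0.0574
```

Call:
{"api": "play_rows", "payload": {"increments": [[[0,0,0,0],[0,0,0,0],[0,0,0,0]]]}}

```text
t: 4.75
tool_pos: [0.3994, -0.3244, 0.0624]
orientation: [-3.134, -0.147, 0.013]
force: [0.5, 0.0, 0.6]
opening: 0.0336
```

```bash

python3 -c "
from h import *
go(.4003,-.3277,.064,5.2)"
```

```text
t 4.75 pos [ 0.3994 -0.3244  0.0624] ang 5.36 zaxis [-0.0082  0.0035 -1.    ] F [0.46 0.03 0.62] op 0.0336
delta tool cm [ 0.06  0.34 -0.17] turn 0.003
```

Call:
{"api": "play_rows", "payload": {"increments": [[[0,0,0,0],[0,0,0,0],[0,0,0,0]]]}}

```text
t: 5.05
tool_pos: [0.3994, -0.3244, 0.0624]
orientation: [-3.134, -0.147, 0.012]
force: [0.6, -0.2, -1.3]
opening: 0.0218
```

```bash

python3 -c "
from h import *
go(.5845,-.23,.067,-0.85)"
```

```text
t 5.05 pos [ 0.3994 -0.3244  0.0624] ang 5.35 zaxis [-0.0081  0.0034 -1.    ] F [ 0.59 -0.16 -1.27] op 0.0218
delta tool cm [19.3  -7.68 -0.58] turn 0.108
```

Gripped, opening 21.8 mm. I'll lift 10 mm and carry it to just behind the strip.

Call:
{"api": "play_rows", "payload": {"increments": [[[0,0,-1,0],[2,0,-1.5,0.01],[5,-1,-1.5,0.03],[8,-2.5,-1.5,0.05],[11,-4,-1.5,0.07]]]}}

```text
t: 5.55
tool_pos: [0.5064, -0.274, 0.0774]
orientation: [-3.138, -0.034, 0.012]
force: [-0.2, -0.1, -1.6]
opening: 0.0219
```

```bash

python3 -c "
from h import *
go(.5845,-.23,.077,-0.85)"
```

```text
t 5.55 pos [ 0.5064 -0.274   0.0774] ang 1.26 zaxis [-0.0079  0.0031 -1.    ] F [-0.2  -0.14 -1.61] op 0.0219
delta tool cm [ 7.91 -4.23 -0.01] turn 0.037
```

Call:
{"api": "play_rows", "payload": {"increments": [[[2.5,-1,0,0.01],[5,-2.5,0,0.02],[7.2,-4,0,0.037],[7.9,-4.2,0,0.037],[7.9,-4.2,0,0.037]]]}}

```text
t: 6.05
tool_pos: [0.585, -0.2299, 0.0771]
orientation: [-3.139, 0.021, 0.013]
force: [0.1, 1.2, -2.2]
opening: 0.0217
```

```bash

python3 -c "
from h import *
go(.5845,-.23,.063,-0.85)
a,d,p=cam('wrist'); cv2.imwrite('pics/w3.png',a); np.savez('w3.npz',a=a,d=d,P=cloud(d,p))
a,d,p=cam('side'); cv2.imwrite('pics/s3.png',a[130:330,200:460].repeat(3,0).repeat(3,1)); "
```

```text
t 6.05 pos [ 0.585  -0.2299  0.0771] ang -0.75 zaxis [-0.0079  0.0029 -1.    ] F [ 0.11  1.21 -2.15] op 0.0217
delta tool cm [-0.04  0.02  1.41] turn 0.002
```

View pics/w3.png

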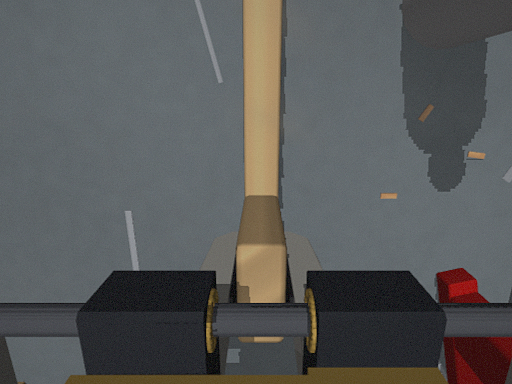

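View pics/s3.png

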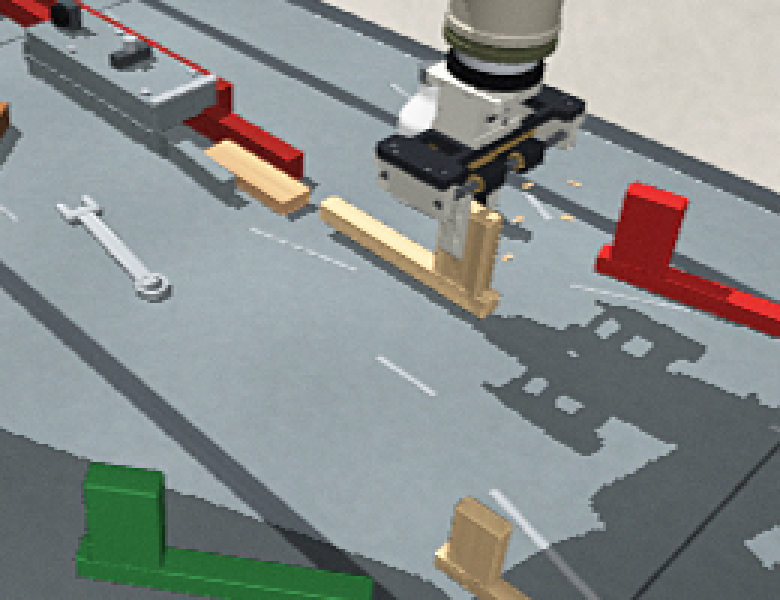

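```bash
python3 - <<'E'
from h import *
Z=np.load("w3.npz");P=Z["P"];a=Z["a"];hsv=cv2.cvtColor(a,cv2.COLOR_BGR2HSV);z=P[...,2]
wood=(hsv[...,0]>9)&(hsv[...,0]<26)&(hsv[...,1]>60)
m=wood.copy();m[190:]=0;m[:,:225]=0;m[:,300:]=0
Q=P[m&(z>.02)&(z<.05)];print(np.median(Q,axis=0),Q[:,2].std())
for s in(0,-1):
    pts=np.array([P[r,np.where(m[r])[0][s],:2] for r in range(5,170)],np.float32)
    l=cv2.fitLine(pts,cv2.DIST_HUBER,0,.001,.001).ravel(); l[:2]*=np.sign(l[1])
    print(np.degrees(np.arctan2(l[1],l[0])),[l[2]+(y-l[3])*l[0]/l[1] for y in(-.19,-.13,-.07)])
for r in (5,60,120,180): print(P[r,262])
red=((hsv[...,0]<8)|(hsv[...,0]>172))&(hsv[...,1]>120); Q=P[red&(z>.05)&(z<.12)]; print("redhandle",len(Q),Q.min(0),Q.max(0))
S=np.load("scene0.npz");Q=S["P"][295:306,135:165].reshape(-1,3);print(Q[Q[:,2]>.08].min(0),Q[Q[:,2]>.08].max(0))
S2=S["P"][285:305,130:170].reshape(-1,3);S2=S2[S2[:,2]>.085];print(S2.min(0),S2.max(0))
E
```

```text
[ 0.58584476 -0.1450492   0.03529688] 0.0007171914071125485
0.0 [np.float32(nan), np.float32(nan), np.float32(nan)]
88.69114 [np.float32(0.595622), np.float32(0.5969929), np.float32(0.59836376)]
[ 0.58677723 -0.1004693   0.03569397]
[ 0.58640964 -0.12834942  0.03583558]
[ 0.58596526 -0.16175548  0.03532277]
[ 0.58547172 -0.19894693  0.03495997]
redhandle 1506 [ 0.57406046 -0.34104302  0.05002968] [ 0.73796289 -0.2215994   0.11677824]
[ 0.75282913 -0.338768    0.08046647] [ 0.75953534 -0.30855963  0.09726103]
[ 0.73244952 -0.34136834  0.08534579] [ 0.75953534 -0.29145558  0.09929675]<stdin>:9: RuntimeWarning: invalid value encountered in scalar divide
```

The stick is level (bar top 35 mm, so 15 mm up), at 88.7–89°, and about 1 mm towards the fence. I'll correct that and lower it.

Call:
{"api": "play_rows", "payload": {"increments": [[[-0.1,0,0.5,0],[-0.1,0,1.0,0],[-0.1,0,1.3,0],[-0.1,0,1.5,0],[-0.1,0,1.5,0]]]}}

```text
t: 6.65
tool_pos: [0.582, -0.2311, 0.0624]
orientation: [-3.139, 0.024, 0.015]
force: [-4.8, 1.0, 5.5]
opening: 0.0219
```

```bash

python3 -c "
from h import *
go(.584,-.20,.0624,-0.85)"
```

```text
t 6.65 pos [ 0.582  -0.2311  0.0624] ang -0.87 zaxis [-0.0096  0.003  -0.9999] F [-4.76  1.04  5.5 ] op 0.0219
delta tool cm [ 0.15 -3.11  0.01] turn -0.0
```

Call:
{"api": "play_rows", "payload": {"increments": [[[0.1,-0.5,-0.05,0],[0.2,-1,-0.05,0],[0.2,-2,-0.05,0],[0.2,-3,-0.05,0],[0.2,-3.5,-0.05,0]]]}}

```text
t: 7.15
tool_pos: [0.5844, -0.1945, 0.0627]
orientation: [-3.138, 0.022, 0.016]
force: [0.6, -0.1, -2.1]
opening: 0.0218
```

```bash

python3 -c "
from h import *
go(.5855,-.14,.0624,-0.85)"
```

```text
t 7.15 pos [ 0.5844 -0.1945  0.0627] ang -0.81 zaxis [-0.01    0.0035 -0.9999] F [ 0.62 -0.08 -2.13] op 0.0218
delta tool cm [ 0.03 -5.45  0.05] turn 0.001
```

Call:
{"api": "play_rows", "payload": {"increments": [[[0,-1,0.03,0],[0.02,-2,0.03,0],[0.02,-3,0.03,0],[0.03,-4,0.03,0],[0.04,-5,0.03,0]]]}}

```text
t: 7.65
tool_pos: [0.5855, -0.1436, 0.0626]
orientation: [-3.138, 0.022, 0.016]
force: [0.6, -0.1, -0.8]
opening: 0.0216
```

```bash

python3 -c "
from h import *
go(.5863,-.09,.0624,-0.85)
a,d,p=cam('side'); cv2.imwrite('pics/s4.png',a[90:290,180:440].repeat(3,0).repeat(3,1)); "
```

```text
t 7.65 pos [ 0.5855 -0.1436  0.0626] ang -0.81 zaxis [-0.01    0.0035 -0.9999] F [ 0.58 -0.07 -0.77] op 0.0216
delta tool cm [ 0.   -5.36  0.04] turn 0.001
```

View pics/s4.png

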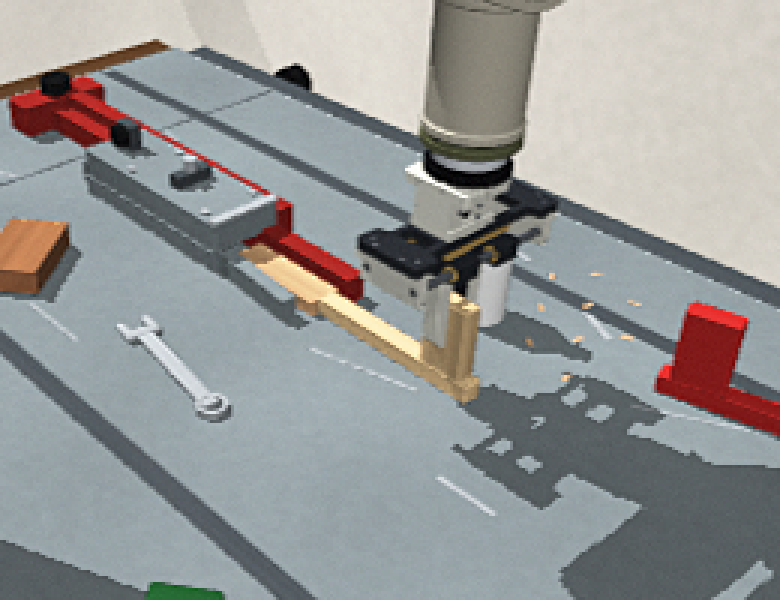

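The nose is on the strip's rear end, square and in line. Before passing the bottle I'll check the clearance.

```bash
python3 - <<'E'
from h import *
for n in("scene0","side0"):
    P=np.load(n+".npz")["P"].reshape(-1,3)
    for lo,hi in((.03,.1),(.1,.125),(.125,.14),(.14,.16)):
        m=(P[:,2]>lo)&(P[:,2]<hi)&(abs(P[:,0]-.71)<.06)&(abs(P[:,1]+.09)<.06);Q=P[m]
        if len(Q): print(n,lo,len(Q),np.percentile(Q[:,:2],[2,98],axis=0).round(3).tolist())
E
```

```text
scene0 0.03 341 [[0.7, -0.12], [0.731, -0.068]]
scene0 0.1 176 [[0.691, -0.114], [0.725, -0.072]]
scene0 0.125 25 [[0.705, -0.105], [0.716, -0.082]]
scene0 0.14 93 [[0.692, -0.105], [0.716, -0.081]]
side0 0.03 383 [[0.672, -0.12], [0.71, -0.075]]
side0 0.1 120 [[0.678, -0.115], [0.709, -0.079]]
side0 0.125 33 [[0.687, -0.106], [0.702, -0.084]]
side0 0.14 59 [[0.687, -0.104], [0.71, -0.082]]
```

Bottle cap starts at x≈0.688 and the body's edge runs at ≈0.680, about 8 mm clear. Continuing.

Call:
{"api": "play_rows", "payload": {"increments": [[[0,-0.8,0.03,0],[0,-1.6,0.03,0],[0,-2.4,0.03,0],[0,-3.2,0.03,0],[0,-4,0.03,0]]]}}

```text
t: 8.2
tool_pos: [0.5861, -0.1015, 0.0624]
orientation: [-3.137, 0.021, 0.016]
force: [0.5, -1.6, 0.1]
opening: 0.0216
```

```bash

python3 -c "
from h import *
go(.5863,-.06,.0624,-0.85)
a,d,p=cam('scene'); cv2.imwrite('pics/c5.png',a[150:330,120:400].repeat(2,0).repeat(2,1)); "
```

```text
t 8.2 pos [ 0.5861 -0.1015  0.0624] ang -0.78 zaxis [-0.0101  0.0044 -0.9999] F [ 0.53 -1.63  0.07] op 0.0216
delta tool cm [-0.04 -4.15  0.02] turn 0.001
```

View pics/c5.png

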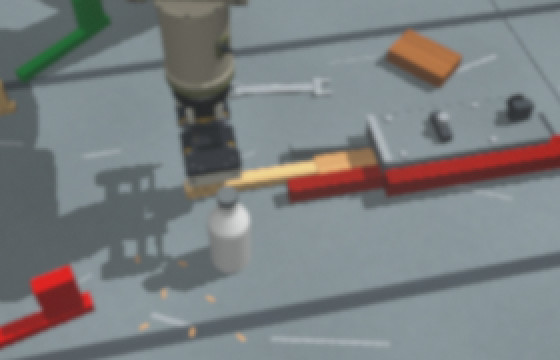

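The bottle hasn't moved, and the strip is entering the mouth. Now feeding up to and past the shoe.

Call:
{"api": "play_rows", "payload": {"increments": [[[0,-0.8,0.02,0],[-0.02,-1.6,0.02,0],[-0.03,-2.4,0.02,0],[-0.03,-3.2,0.02,0],[-0.04,-4,0.02,0]]]}}

```text
t: 8.75
tool_pos: [0.5863, -0.0597, 0.0624]
orientation: [-3.137, 0.02, 0.016]
force: [0.0, -1.8, 1.1]
opening: 0.0217
```

Call:
{"api": "play_rows", "payload": {"increments": [[[0,-0.5,0.02,0],[0,-1,0.02,0],[0,-1.5,0.02,0],[0,-2,0.02,0],[0,-2.5,0.02,0]]]}}

```text
t: 9.25
tool_pos: [0.5869, -0.0361, 0.0627]
orientation: [-3.139, 0.021, 0.015]
force: [-0.8, -9.4, 3.7]
opening: 0.0223
```

```bash

python3 -c "
from h import *
go(.5872,0,.0624,-0.85)
"
```

```text
t 9.25 pos [ 0.5869 -0.0361  0.0627] ang -0.78 zaxis [-0.0095  0.0026 -1.    ] F [-0.77 -9.44  3.69] op 0.0223
delta tool cm [-0.02 -3.61  0.04] turn 0.001
```

Past the shoe: drag about 9 N, strip front ≈108 mm inside. The stop can be no nearer than 150 mm.

Call:
{"api": "play_rows", "payload": {"increments": [[[0,-0.5,0,0],[0,-1,0,0],[0,-1.5,0,0],[0,-2,0,0],[0,-2.5,0,0]]]}}

```text
t: 9.75
tool_pos: [0.5874, -0.0124, 0.0631]
orientation: [-3.141, 0.022, 0.014]
force: [0.0, -8.2, 3.0]
opening: 0.0219
```

Call:
{"api": "play_rows", "payload": {"increments": [[[0,-0.2,0,0],[0,-0.4,0,0],[0,-0.6,0,0],[0,-0.8,0,0],[0,-1.0,0,0]]]}}

```text
t: 10.25
tool_pos: [0.5877, -0.0039, 0.0634]
orientation: [3.139, -0.023, -0.014]
force: [0.3, -10.6, 3.7]
opening: 0.0218
```

```bash

python3 -c "
from h import *
go(.5876,.03,.0624,-0.85)
"
```

```text
t 10.25 pos [ 0.5877 -0.0039  0.0634] ang -0.86 zaxis [-0.0089 -0.0019 -1.    ] F [  0.26 -10.64   3.69] op 0.0218
delta tool cm [-0.06 -3.39  0.09] turn -0.0
```

Call:
{"api": "play_rows", "payload": {"increments": [[[0,-0.1,0,0],[0,-0.2,0,0],[0,-0.3,0,0],[0,-0.4,0,0],[0,-0.5,0,0]]]}}

```text
t: 10.75
tool_pos: [0.588, -0.0005, 0.0638]
orientation: [3.137, -0.024, -0.013]
force: [-0.6, -9.6, 4.1]
opening: 0.0218
```

Call:
{"api": "play_rows", "payload": {"increments": [[[0,-0.1,0,0],[0,-0.2,0,0],[0,-0.3,0,0],[0,-0.4,0,0],[0,-0.5,0,0]]]}}

```text
t: 11.25
tool_pos: [0.5883, 0.0029, 0.0642]
orientation: [3.135, -0.025, -0.013]
force: [-0.8, -10.1, 2.7]
opening: 0.0216
```

Call:
{"api": "play_rows", "payload": {"increments": [[[0,-0.1,0,0],[0,-0.2,0,0],[0,-0.3,0,0],[0,-0.4,0,0],[0,-0.5,0,0]]]}}

```text
t: 11.75
tool_pos: [0.5885, 0.0063, 0.0645]
orientation: [3.132, -0.026, -0.012]
force: [-0.0, -10.7, 2.8]
opening: 0.0218
```

Call:
{"api": "play_rows", "payload": {"increments": [[[0,-0.1,0.03,0],[0,-0.2,0.06,0],[0,-0.3,0.1,0],[0,-0.4,0.1,0],[0,-0.5,0.1,0]]]}}

```text
t: 12.25
tool_pos: [0.5894, 0.0093, 0.0646]
orientation: [3.129, -0.027, -0.01]
force: [-1.5, -12.2, 6.6]
opening: 0.0218
```

Call:
{"api": "play_rows", "payload": {"increments": [[[0,-0.1,0.03,0],[0,-0.2,0.06,0],[0,-0.3,0.1,0],[0,-0.4,0.1,0],[0,-0.5,0.1,0]]]}}

```text
t: 12.75
tool_pos: [0.5903, 0.0121, 0.0649]
orientation: [3.126, -0.028, -0.007]
force: [-1.0, -14.0, 8.4]
opening: 0.022
```

```bash

python3 -c "
from h import *
go(.5876,.03,.0624,-0.85)
print(read_state()['wrist_torque'])
a,d,p=cam('side'); cv2.imwrite('pics/s6.png',a[90:290,180:440].repeat(3,0).repeat(3,1)); "
```

```text
t 12.75 pos [0.5903 0.0121 0.0649] ang -1.05 zaxis [-0.0048 -0.0151 -0.9999] F [ -1.05 -14.     8.43] op 0.022
delta tool cm [-0.3  -1.79  0.23] turn -0.003
[-1.63334934  0.34699601  0.20645147]
```

View pics/s6.png

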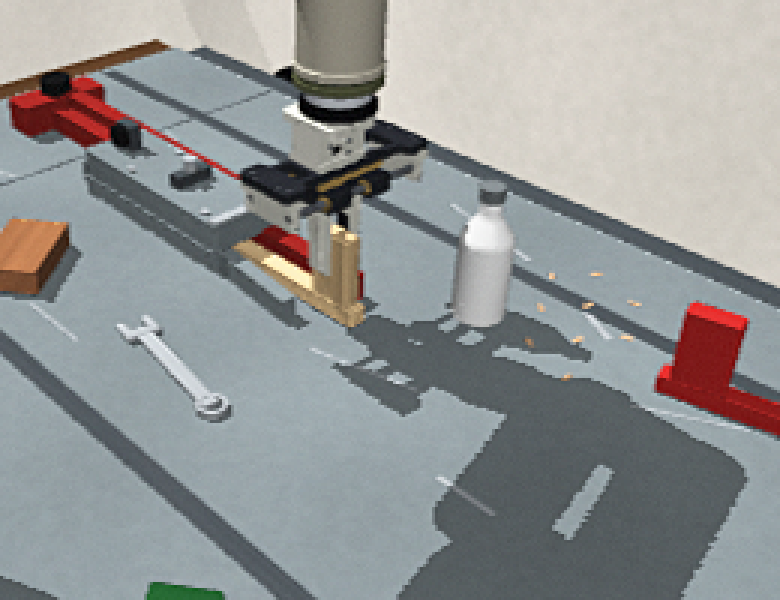

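Force is rising, but part of it is my downward push (Fz 8 N adds table friction). I'll relieve that and recentre before reading on.

Call:
{"api": "play_rows", "payload": {"increments": [[[-0.1,0,-0.05,0],[-0.2,0,-0.08,0.0],[-0.2,-0.05,-0.08,0]]]}}

```text
t: 13.1
tool_pos: [0.5882, 0.0124, 0.0656]
orientation: [3.126, -0.029, -0.007]
force: [0.4, -7.1, 1.9]
opening: 0.0217
```

```bash

python3 -c "
from h import *
go(.5879,.03,.0624,-0.85)
print(read_state()['wrist_torque'])
"
```

```text
t 13.1 pos [0.5882 0.0124 0.0656] ang -1.05 zaxis [-0.0048 -0.0158 -0.9999] F [ 0.45 -7.15  1.91] op 0.0217
delta tool cm [-0.06 -1.77  0.29] turn -0.003
[-1.13313152  0.02589232 -0.0571922 ]
```

Call:
{"api": "play_rows", "payload": {"increments": [[[0,-0.15,0,0],[0,-0.3,0,0],[0,-0.45,0,0],[0,-0.6,0,0]]]}}

```text
t: 13.5
tool_pos: [0.5886, 0.0163, 0.0661]
orientation: [3.122, -0.029, -0.006]
force: [-0.6, -13.4, 5.7]
opening: 0.0216
```

Call:
{"api": "play_rows", "payload": {"increments": [[[0,-0.15,0,0],[0,-0.3,0,0],[0,-0.45,0,0],[0,-0.6,0,0]]]}}

```text
t: 13.9
tool_pos: [0.5892, 0.0195, 0.0669]
orientation: [3.118, -0.029, -0.005]
force: [-1.2, -16.8, 6.8]
opening: 0.0217
```

```bash

python3 -c "
from h import *
go(.588,.03,.0624,-0.85)
print(read_state()['wrist_torque'])
"
```

```text
t 13.9 pos [0.5892 0.0195 0.0669] ang -1.08 zaxis [-0.0035 -0.0238 -0.9997] F [ -1.19 -16.76   6.84] op 0.0217
delta tool cm [-0.14 -1.06  0.42] turn -0.004
[-2.859388    0.47951099  0.25187913]
```

Allowing for table friction, the push has risen about 1 N/mm since TCP y≈0.014, which puts the strip front at ≈157 mm. That is stop contact, with roughly 5 N on the spring now. A little further.

Call:
{"api": "play_rows", "payload": {"increments": [[[-0.05,-0.15,0,0],[-0.1,-0.3,0,0],[-0.1,-0.4,0,0]]]}}

```text
t: 14.2
tool_pos: [0.5888, 0.0204, 0.0678]
orientation: [3.113, -0.03, -0.003]
force: [0.1, -18.7, 7.2]
opening: 0.0216
```

```bash

python3 -c "
from h import *
go(.588,.03,.0624,-0.85)
print(read_state()['wrist_torque'])
"
```

```text
t 14.2 pos [0.5888 0.0204 0.0678] ang -1.1 zaxis [-0.0024 -0.0288 -0.9996] F [  0.15 -18.68   7.17] op 0.0216
delta tool cm [-0.1  -0.97  0.51] turn -0.004
[-3.09932493  0.35214598  0.2133621 ]
```

Call:
{"api": "play_rows", "payload": {"increments": [[[-0.05,-0.15,0,0],[-0.1,-0.35,0,0],[-0.1,-0.35,0,0],[-0.1,-0.35,0,0]]]}}

```text
t: 14.6
tool_pos: [0.5884, 0.0211, 0.0685]
orientation: [3.108, -0.03, -0.002]
force: [-1.1, -15.7, 6.1]
opening: 0.0218
```

```bash

python3 -c "
from h import *
go(.588,.03,.0624,-0.85)
print(read_state()['wrist_torque'])
"
```

```text
t 14.6 pos [0.5884 0.0211 0.0685] ang -1.12 zaxis [-0.0014 -0.0332 -0.9994] F [ -1.07 -15.69   6.14] op 0.0218
delta tool cm [-0.06 -0.91  0.58] turn -0.005
[-2.64457507  0.25749719  0.14243318]
```

Call:
{"api": "play_rows", "payload": {"increments": [[[-0.03,-0.2,0,0],[-0.05,-0.4,0,0],[-0.05,-0.55,0,0]]]}}

```text
t: 14.9
tool_pos: [0.5886, 0.023, 0.0694]
orientation: [3.102, -0.031, 0.0]
force: [-1.6, -20.8, 7.2]
opening: 0.0218
```

```bash

python3 -c "
from h import *
go(.588,.03,.0624,-0.85)
print(read_state()['wrist_torque'])
a,d,p=cam('side'); cv2.imwrite('pics/s7.png',cv2.resize(a[110:210,220:340],None,fx=6,fy=6,interpolation=cv2.INTER_CUBIC))
"
```

```text
t 14.9 pos [0.5886 0.023  0.0694] ang -1.15 zaxis [-3.000e-04 -3.910e-02 -9.992e-01] F [ -1.64 -20.79   7.19] op 0.0218
delta tool cm [-0.08 -0.72  0.67] turn -0.005
[-3.51476834  0.39305974  0.23872762]
```

View pics/s7.png

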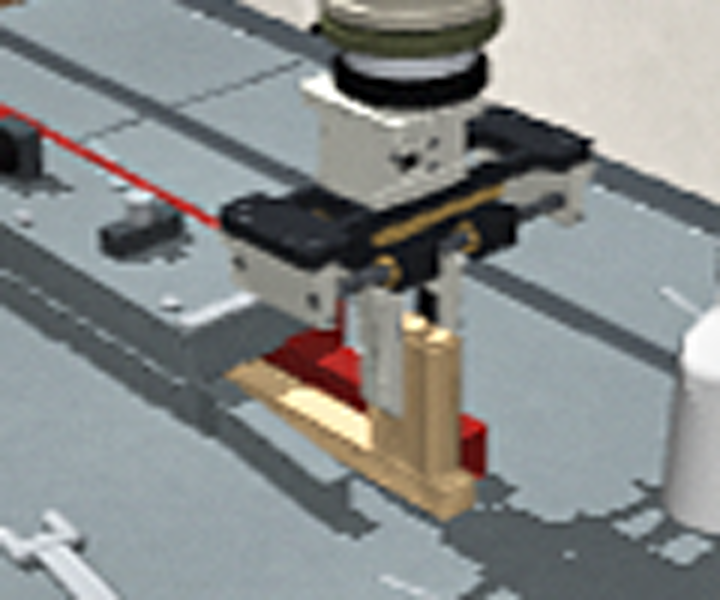

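The moving push is 20.8 N. Less about 3 N table friction and 7–9.5 N drag, that leaves roughly 8–11 N on the stop, inside the 6–13 N window. Drawing the stick back.

```bash

python3 -c "
from h import *
go(.5875,-.007,.0694,-0.85)
"
```

```text
t 14.95 pos [0.5886 0.0231 0.0694] ang -1.15 zaxis [-3.000e-04 -3.900e-02 -9.992e-01] F [ -1.09 -19.     6.95] op 0.0218
delta tool cm [-0.05  3.01  0.12] turn -0.005
```

Call:
{"api": "play_rows", "payload": {"increments": [[[0,0.4,0.01,0],[0,0.8,0.03,0],[0,1.4,0.05,0],[-0.05,2.2,0.08,0],[-0.05,3,0.12,0]]]}}

```text
t: 15.45
tool_pos: [0.5872, -0.0072, 0.0691]
orientation: [3.103, -0.03, -0.001]
force: [-0.3, -0.6, -1.5]
opening: 0.0219
```

```bash

python3 -c "
from h import *
go(.587,-.04,.065,-0.85)
"
```

```text
t 15.45 pos [ 0.5872 -0.0072  0.0691] ang -1.12 zaxis [-9.000e-04 -3.880e-02 -9.992e-01] F [-0.27 -0.57 -1.51] op 0.0219
delta tool cm [0.04 3.26 0.53] turn -0.005
```

Call:
{"api": "play_rows", "payload": {"increments": [[[0,0.8,0.03,0],[0,1.7,0.07,0],[0,2.6,0.1,0],[0,3.4,0.13,0],[0,3.4,0.13,0]]]}}

```text
t: 15.95
tool_pos: [0.5866, -0.0426, 0.0691]
orientation: [3.102, -0.032, -0.001]
force: [0.2, -0.6, -2.0]
opening: 0.0221
```

```bash

python3 -c "
from h import *
go(.587,-.04,.0625,-0.85)
a,d,p=cam('side'); cv2.imwrite('pics/s8.png',cv2.resize(a[120:220,230:350],None,fx=6,fy=6,interpolation=cv2.INTER_CUBIC))
"
```

```text
t 15.95 pos [ 0.5866 -0.0426  0.0691] ang -1.2 zaxis [-8.000e-04 -3.910e-02 -9.992e-01] F [ 0.24 -0.56 -1.97] op 0.0221
delta tool cm [ 0.04 -0.28  0.65] turn -0.006
```

View pics/s8.png

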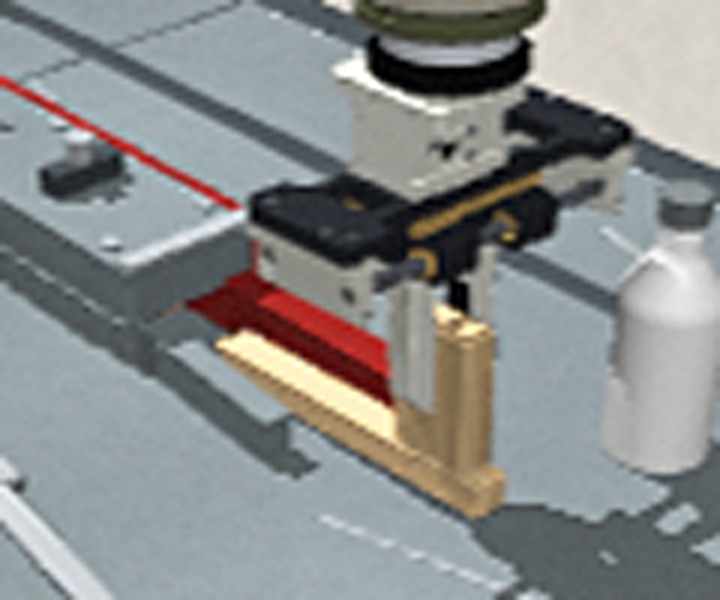

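The nose is clear of the mouth and the stick is slightly tail-up. I'll ease the grip and lower so the foot settles flat.

Call:
{"api": "play_rows", "payload": {"increments": [[[0,0.02,0.2,0],[0,0.03,0.4,0],[0,0.03,0.6,0],[0,0.03,0.65,0],[0,0.03,0.65,0]]], "squeeze": 5}}

```text
t: 16.5
tool_pos: [0.5864, -0.0421, 0.0624]
orientation: [3.103, -0.032, -0.001]
force: [1.6, -0.9, -1.2]
opening: 0.0219
```

```bash

python3 -c "
from h import *
go(.587,-.04,.0625,-0.85)
a,d,p=cam('side'); cv2.imwrite('pics/s9.png',cv2.resize(a[120:220,230:350],None,fx=6,fy=6,interpolation=cv2.INTER_CUBIC))
"
```

```text
t 16.5 pos [ 0.5864 -0.0421  0.0624] ang -1.17 zaxis [-0.0012 -0.0386 -0.9993] F [ 1.62 -0.87 -1.22] op 0.0219
delta tool cm [ 0.06 -0.21 -0.02] turn -0.006
```

View pics/s9.png

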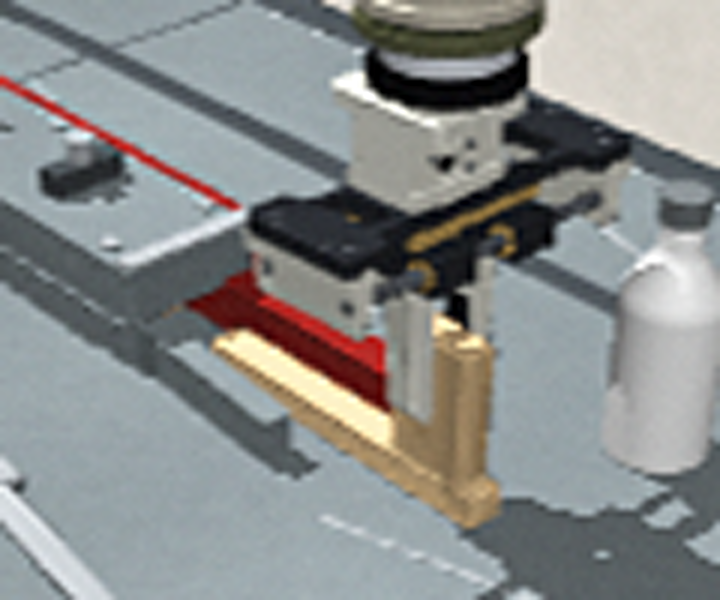

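Call:
{"api": "play_rows", "payload": {"increments": [[[0,0,0,0],[0,0,0,0],[0,0,0,0],[0,0,0,0],[0,0,0,0]]], "jaw": 5}}

```text
t: 17.05
tool_pos: [0.5864, -0.0422, 0.0624]
orientation: [3.103, -0.032, -0.001]
force: [-0.6, 0.7, -0.6]
opening: 0.0497
```

Call:
{"api": "play_rows", "payload": {"increments": [[[0,0,-1,0],[0,0,-3,0],[0,0,-6,0],[0,0,-10,0],[0,0,-14,0]]]}}

```text
t: 17.55
tool_pos: [0.5862, -0.0367, 0.2042]
orientation: [3.103, -0.032, -0.002]
force: [0.0, 0.4, -0.2]
opening: 0.05
```

Call:
{"api": "play_rows", "payload": {"increments": [[[0,0,-1,0],[0,0,-1,0]]]}}

```text
t: 17.75
tool_pos: [0.5879, -0.0364, 0.2179]
orientation: [3.102, -0.032, 0.007]
force: [-0.7, 1.0, -0.1]
opening: 0.0498
```

```bash

python3 -c "
from h import *
go(.587,-.04,.0625,-0.85)
for n in ['side','wrist','scene']:
  a,d,p=cam(n); np.savez('e_'+n+'.npz',a=a,d=d,P=cloud(d,p)); cv2.imwrite('pics/e_'+n+'.png',a)
a=cv2.imread('pics/e_side.png');cv2.imwrite('pics/e_side_z.png',cv2.resize(a[100:220,210:360],None,fx=5,fy=5,interpolation=cv2.INTER_CUBIC))
"
```

```text
t 17.75 pos [ 0.5879 -0.0364  0.2179] ang -1.17 zaxis [ 0.0044 -0.0392 -0.9992] F [-0.71  0.96 -0.09] op 0.0498
delta tool cm [-0.16 -0.24 15.54] turn -0.006
```

View pics/e_side_z.png

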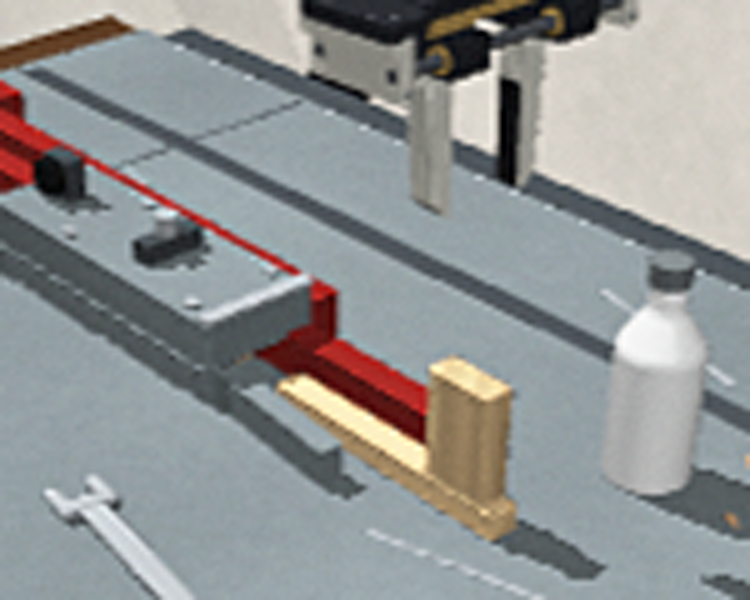

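View pics/e_wrist.png

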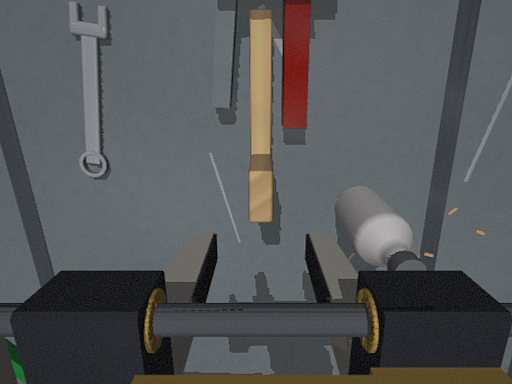

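The stick stands upright and free, nose at about (260,10) in the wrist view, with bottle and wrench apparently untouched. Checking the nose position and the strip's rear inside the mouth (a sliver of wood at about (245,357) in the side zoom).

```bash
python3 - <<'E'
from h import *
for n in("side","wrist","scene"):
    Z=np.load(f"e_{n}.npz");P=Z["P"];hsv=cv2.cvtColor(Z["a"],cv2.COLOR_BGR2HSV);z=P[...,2]
    wood=(hsv[...,0]>9)&(hsv[...,0]<26)&(hsv[...,1]>60)&(abs(P[...,0]-.588)<.035)
    for nm,m in(("bar",wood&(z>.014)&(z<.026)&(P[...,1]<.145)&(P[...,1]>-.09)),("handle",wood&(z>.09)&(z<.104)&(P[...,1]<.1)&(P[...,1]>-.2)),("strip?",wood&(z>.001)&(z<.03)&(P[...,1]>.145))):
        Q=P[m]
        if len(Q):
            print(n,nm,len(Q),"y",np.percentile(Q[:,1],[1,50,99]).round(4),"x",np.percentile(Q[:,0],[1,99]).round(4),"z",np.percentile(Q[:,2],[1,50,99]).round(4))
            if nm=="bar" and n=="wrist": print(np.polyfit(Q[:,1],Q[:,2],1), np.polyfit(Q[:,1],Q[:,0],1))
A,B=np.load("scene0.npz"),np.load("e_scene.npz")
for nm,(x,y) in dict(glue=(.705,-.093),off=(.4,.303),wr=(.41,.03)).items():
    for Z in(A,B):
        P=Z["P"];Q=P[(P[...,2]>.004)&(abs(P[...,0]-x)<.075)&(abs(P[...,1]-y)<.09)&(P[...,2]<.16)] if nm!="glue" else P[(P[...,2]>.06)&(P[...,2]<.16)&(abs(P[...,0]-x)<.06)&(abs(P[...,1]-y)<.04)]
        print(nm,len(Q),np.median(Q,axis=0).round(4))
E
```

```text
side bar 212 y [-0.0817  0.0099  0.1158] x [0.5715 0.5983] z [0.0141 0.02   0.025 ]
side handle 87 y [-0.072  -0.0502 -0.0235] x [0.5719 0.5929] z [0.0906 0.0959 0.0991]
side strip? 1 y [0.1812 0.1812 0.1812] x [0.6053 0.6053] z [0.002 0.002 0.002]
wrist bar 3070 y [-0.0201  0.056   0.1181] x [0.5767 0.5992] z [0.0186 0.0207 0.0228]
[-0.0016291   0.02074181] [0.02139418 0.58672804]
wrist handle 1253 y [-0.0682 -0.0429 -0.0204] x [0.5752 0.5964] z [0.091  0.0965 0.0983]
scene bar 354 y [-0.0762  0.0341  0.1158] x [0.5784 0.6016] z [0.0147 0.0198 0.0255]
scene handle 108 y [-0.0692 -0.0462 -0.0237] x [0.5776 0.5992] z [0.0907 0.0958 0.0996]
glue 520 [ 0.7153 -0.0945  0.1029]
glue 520 [ 0.7155 -0.0946  0.1023]
off 636 [0.4062 0.2986 0.0287]
off 639 [0.406  0.2992 0.0286]
wr 224 [0.4076 0.0411 0.0068]
wr 97 [0.4136 0.0953 0.007 ]
```

Call:
{"api": "play_rows", "payload": {"increments": [[[0,0,0,0],[0,0,0,0],[0,0,0,0]]]}}

```text
t: 18.2
tool_pos: [0.5845, -0.0362, 0.2108]
orientation: [3.103, -0.032, -0.01]
force: [0.0, 0.0, -0.5]
opening: 0.0499
```

```bash
python3 -c "
from h import *
s=read_state();print(s['t'],s['dq'].round(3),s['force'].round(2)); print(close_job())"
```

```text
18.2 [-0.    -0.006 -0.01  -0.     0.    -0.001] [ 0.03  0.01 -0.46]
the job is handed in; nothing more can be done
None
```

I pushed the strip in under the guard with the larger plywood stick until it bore on the spring stop. I then drew the stick back, set it down, let go, and handed the job in at t = 18.2 s.

- **Press on the stop:** the push peaked at about 21 N. Taking off table friction and the shoe drag, I estimate 8–11 N on the spring. This is not measured directly, because drag and friction are only roughly known.
- **Strip at the end:** I could not see the plunger contact. One side-camera pixel puts the strip's rear about 33 mm inside the mouth. The stick's nose was about 35 mm inside at full push, so the strip crept back little, if at all. That it still bears on the stop is inferred from this and the drag.
- **Stick:** it stands level on its foot, with its nose about 28 mm outside the mouth. While pushing it tipped slightly nose-down (about 2°); I lowered it with a light grip and it settled flat.
- **Other things:** glue bottle and offcut moved less than 1 mm. The scene camera's wrench numbers disagreed (y median 0.041 before, 0.095 after). I put that down to the arm hiding part of it, since nothing came near it; I did not re-measure it.
- **Robot:** it was clear of everything and nearly still, with the wrist force near zero.

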